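# Fit the sight window and tighten its retaining ring

### The job

Lay the loose window flat into the recess in the top of the sight port, then put the retaining ring over it and turn it clockwise until it is snug, so that it clamps the window and stays tight when you let go. Stop as soon as it comes up firm: forcing the ring, or jamming the window hard against the port, cracks the glass. Leave the spanner, wing nut and bolt at the front of the bench where they are.

Things in the scene. Friction and masses are not known exactly. Their poses are not given: they have to be found in the camera images.
- port: Sight port: an aluminium turned part fixed upright on the bench. Origin at the centre of its underside on the bench top, z up (the port's axis). Foot flange 84 mm in diameter, 8 mm high; above it a round neck, 55 mm outside diameter, its rim 34 mm above the bench, with three sloping ridges round the outside (a coarse thread, 65 mm over all, between 20 and 30 mm above the bench).
- port_mouth (a point): Centre of the port's rim, 34 mm above the bench on its axis; axes as the port's. Inside the rim is a round recess, 48 mm inside diameter and 3 to 5.4 mm deep, with rubber packing as its floor. The packing's thickness differs by up to 2.4 mm from job to job, so the ring comes up firm at a different angle each time.
- port_gap (a point): Middle of one of the three entry gaps between the ridges, 30 mm from the axis along the port's own +x, 24 mm above the bench; the others lie at 120 and 240 degrees. Each gap is 28 degrees wide. Underneath, each ridge slopes down 3.2 mm per radian going clockwise (seen from above) from its gap and ends in a stop just before the next gap.
- window_center (a point): Centre of the loose window, half-way up, z up: a flat round glass in a thin steel rim, 45 mm in diameter, 12 mm thick, 50 to 80 g, lying flat on the bench. Its lower edge is bevelled 1.5 mm. Hold it by its upper 5 mm: when it is seated its top stands 6.6 to 9 mm above the port's rim.
- window: The same window; origin at the centre of its underside, z up.
- ring_center (a point): Middle of the retaining ring's six-sided collar (the place to grip, 50 mm across flats), on the axis, 39 mm above the ring's underside, z up. The collar runs from 30 to 48 mm above the underside. x is square to one pair of flats; the other flats follow every 60 degrees.
- ring: The retaining ring (origin at the centre of its underside, axes as ring_center): dark steel, 95 to 160 g, 48 mm tall, standing on its skirt, which is 74 mm outside and 68 mm inside diameter and 30 mm high with its 4 mm thick top, which has a 33 mm hole. Let down fully over the seated window it lies on the glass, its underside 14.6 to 17 mm above the bench; with its studs on top of the ridges, 5 to 12 mm higher.
- ring_stud (a point): One of three 5 mm round studs that stick inwards from the skirt to 58 mm inside diameter, 5 mm above its lower edge: this one on the ring's own +x, the others at 120 and 240 degrees. They go down through the port's gaps (about 9 degrees of play either way), then, turned clockwise seen from above, run under the ridges and wedge there. Friction holds the ring where it is left.
- port_axis (a point): Point on the port's axis 20 mm above the bench. How tight: from the middle of the gaps the ring turns almost freely, comes up firm after about 0.4 to 1.3 rad and then the torque climbs. Held still, 0.07 to 0.12 N m above free turning is snug (10 to 20 N of clamping); 35 N, at some 0.2 to 0.5 N m, cracks the glass. Tightening draws the ring down by up to 0.5 mm, so a rigid hand also feels a pull down of some 5 N.
- spanner_10: Bystander: combination spanner, 143 mm long, lying at the front edge of the bench; origin at the centre of its underside.
- wing_nut_a: Bystander: wing nut, 40 mm wide, 20 mm high, at the front edge; origin at the centre of its underside.
- hex_bolt_a: Bystander: hexagon bolt, 56 mm long, lying at the front edge; origin at the centre of its underside.

How it is judged:
By the outcome, as a careful person would: the job done as asked, in the order asked, and still so for the second after the job is handed in, with the robot touching nothing.
It also fails if it takes over 69 s, if anything falls off the work surface, if the arm or the gripper's body presses on something with over 40 N, if the wrist force passes 120 N, or if a joint passes its speed limit or range.

### The arm

A 6-joint arm with a two-finger parallel gripper is mounted at the origin on a cart in front of the work surface, level with it; the furniture and walls round the work are solid. World frame = base frame: x ahead of the robot, y to its left, z up, the work surface at z = 0. Lengths are in m, angles in rad, forces in N, time in s.
With the tool pointing down it reaches from about 0.25 to 0.85 m from the base axis. Payload 12.5 kg.
Tool frame: the origin (TCP) lies on the mounting face of the last link; the fingertips stand 186 mm ahead of it and the grasp point (between the pads) lies 167 mm ahead of it; z points along the fingers, y is the line along which they close (so a half turn about z gives the same grasp; the last joint's range is limited). The gripper opens to 93 mm and grips with 3 to 60 N. Pads are 15 mm wide; open, the fingers measure 128 mm over their backs; the gripper's body (75 mm by 188 mm) begins 65 mm behind the grasp point.
Start: joints at [1.116, 0.351, 1.652, -0, 1.139, -0.085], TCP at [0.199, 0.513, 0.405] pointing down, gripper open.
Joint ranges: [-2.75, 2.75], [-0.79, 2.1], [0.01, 2.65], [-1.57, 4.71], [0.07, 3.14], [-2.87, 2.87]. Speed limits (rad/s): [2.22, 2.22, 2.79, 3.14, 3.14, 3.14].

### API

Orientations are given as a 3x3 rotation matrix whose columns are the frame's x, y, z axes.
In Python, from station import robot gives the robot as it stands.
- The arm moves only by the tool apply_moves, never from a script. Its argument "moves" is one flat list of numbers, 6 for each row, row after row: the shift along the tool's x, y, z normalised to -1 to 1, where 1 is 80 cm, then the turn, a rotation vector about the tool's x, y, z normalised to -1 to 1, where 1 is 0.5 rad. A call has exactly 5 rows; each row shifts and turns the commanded pose from where the row before left it, along the tool's axes as they then stand; what a row does not reach is not made up. A row lasts 1/10 s, in which the tool goes at most 50 mm and 8.59 degrees, less where a joint would pass 70% of its speed; a pose out of reach is approached as far as the arm can. A call with a number of a shift or a turn outside -1 to 1 is refused whole. A call with a gripper value outside its range is refused whole. "grip" is the opening in per cent of the stroke, from 0 (shut) to 100 (fully open), set as the call begins (left out, the last holds). The fingers move at their own pace and stop on an object; "squeeze" is the grip in N (left out, the last holds). Time passes only in rows, so rows that do not move let the fingers close, or fill a call up. It gives the time, the measured TCP pose, the force, the opening and the grip force at its end, in the units of the state.
- robot.read_state(): the state, without advancing time (a new reading comes with each control period).
- robot.capture(name): name is "side" or "top"; returns (picture, depth): 384x512x3 uint8, red, green, blue; 384x512 float32, m along the optical axis (not along the pixel's ray), 0 where there is no reading.
- robot.calibration(name): a dict with "fx", "fy", "cx", "cy" (pixels), "D" ([k1, k2, p1, p2, k3] as OpenCV has them; the pictures are not rectified), "R" (3x3) and "t" (3): a world point X has camera coordinates R X + t. Camera axes: x right, y down, z forward; pixel columns grow to the right and rows downward; lengths in m; the calibration is good to about 2 mm. A picture is of the moment at which its call begins. calibration takes no time and is no camera call.
- robot.finish_job(): hands the job in; it is judged then, once.
The state is a dict: "time_s": time; "q": joint angles; "joint_velocities": joint speeds; "tau": joint torques, N m; "ee_pos": TCP position; "orientation": TCP orientation; "wrist_force": force on the tool from outside, world axes, zero at the start; "ft_torque": the same for the moment, N m; "gripper_width": finger opening in m; "grip_force": force on a finger pad.
Only numpy, scipy, OpenCV 4.12 (cv2) and the standard library are available. Lean on these libraries where they do the work, as an engineer would, in place of code of your own. Each camera call takes 0.05 s, during which the arm holds its last target. There are 200 camera calls.

## Working session

There is one attempt and no reset: what is moved stays moved. The work goes in short steps, Python scripts to look and compute and a tool call to move; the robot and the scene stay as the last step left them, time stands still between calls to the robot, and variables do not carry over. Pictures are saved under pics/ and viewed, at most 10 in all, crops included, and the job is handed in when it is done.

Besides the shell and the picture viewer there is one more tool, called after "Call:" by a JSON object that holds its "op" and its "data". apply_moves: Moves the arm, as the interface text tells. Its arguments: {"type":"object","properties":{"moves":{"type":"array"},"grip":{"type":"number"},"squeeze":{"type":"number"}},"required":["moves"]}

```bash
ls; mkdir -p pics
python3 - <<'E'
from station import robot
import numpy as np, cv2
for n in ("top","side"):
    p,d=robot.capture(n); cv2.imwrite(f"pics/{n}0.png",p[:,:,::-1]); np.savez(f"{n}0.npz",p=p,d=d)
    c=robot.calibration(n); print(n,{k:np.round(v,4).tolist() for k,v in c.items()})
s=robot.read_state(); print({k:np.round(v,4).tolist() for k,v in s.items()})
E
```

```text
pics
top {'fx': 455.9898, 'fy': 455.9898, 'cx': 251.4582, 'cy': 190.864, 'D': [-0.0971, 0.0, 0.0, 0.0, 0.0], 'R': [[0.0128, -0.9996, -0.0249], [-0.982, -0.0079, -0.189], [0.1887, 0.0268, -0.9817]], 't': [0.0681, 0.4469, 0.9177]}
side {'fx': 443.1, 'fy': 443.1, 'cx': 258.2701, 'cy': 191.8573, 'D': [0.0517, 0.0, 0.0, 0.0, 0.0], 'R': [[0.9507, -0.3094, 0.0205], [-0.1739, -0.587, -0.7907], [0.2567, 0.7482, -0.6119]], 't': [-0.3874, 0.1239, 0.751]}
{'time_s': 0.1, 'q': [1.1164, 0.3512, 1.6524, -0.0, 1.1391, -0.0846], 'joint_velocities': [0.0006, -0.0018, -0.0008, -0.0001, -0.001, -0.0003], 'tau': [0.0009, -49.8033, -28.5701, 0.07, 0.0239, 0.0], 'ee_pos': [0.1987, 0.5127, 0.4043], 'orientation': [[-0.9324, 0.3614, -0.0004], [0.3614, 0.9324, -0.0009], [0.0001, -0.001, -1.0]], 'wrist_force': [0.3051, 0.2423, 0.1876], 'ft_torque': [-0.0215, 0.0096, -0.0], 'grip_force': 0.0, 'gripper_width': 0.093}
```

View pics/top0.png

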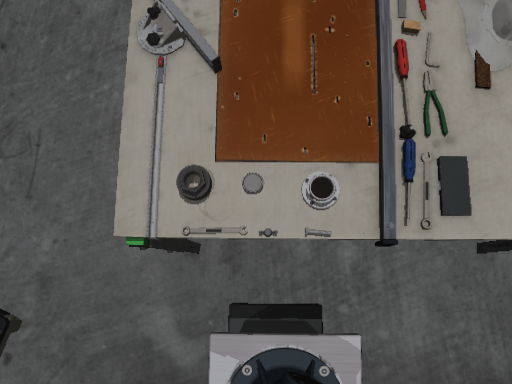

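View pics/side0.png

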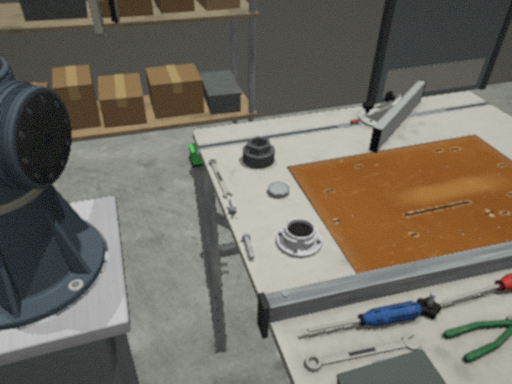

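The top view shows the ring at about (194,183), the window at (253,183) and the port at (321,190). The spanner, nut and bolt lie along row 232. The side view has the same three at (258,153), (278,189) and (299,236). Next I'll fit positions from the depth and make enlarged crops.

```bash
cat > h.py <<'E'
import numpy as np, cv2
from station import robot
def K(c): return np.array([[c["fx"],0,c["cx"]],[0,c["fy"],c["cy"]],[0,0,1]])
def cloud(d,c):
    v,u=np.mgrid[:384,:512]
    n=cv2.undistortPoints(np.stack([u,v],-1).reshape(-1,1,2).astype(float),K(c),np.array(c["D"])).reshape(384,512,2)
    X=np.dstack([n*d[...,None],d]); W=(X-np.array(c["t"]))@np.array(c["R"]); W[d==0]=np.nan
    return W
def proj(P,c):
    return cv2.projectPoints(np.atleast_2d(np.float64(P)),cv2.Rodrigues(np.array(c["R"]))[0],np.array(c["t"]),K(c),np.array(c["D"]))[0].reshape(-1,2)
def circ(P):
    A=np.c_[2*P,np.ones(len(P))]; s=np.linalg.lstsq(A,(P**2).sum(1),rcond=None)[0]
    return s[:2],np.sqrt(s[2]+s[0]**2+s[1]**2)
E
python3 - <<'E'
from h import *
tiles=[]
for n,px in (("top",[(194,183),(253,183),(321,190)]),("side",[(258,153),(278,189),(299,236)])):
    z=np.load(f"{n}0.npz"); c=robot.calibration(n); W=cloud(z["d"],c)
    row=[]
    for (u,v),nm in zip(px,("ring","win","port")):
        P=W[v-32:v+33,u-32:u+33].reshape(-1,3); tab=np.nanmedian(W[v-32:v+33,u-32:u+33,2])
        Q=P[(P[:,2]>tab+.005)&(P[:,2]<.08)]
        print(n,nm,"table",tab.round(4),"n",len(Q),"ctr",((np.percentile(Q,1,0)+np.percentile(Q,99,0))/2).round(4),"ext",np.ptp(Q[:,:2],0).round(4),"z pct",np.percentile(Q[:,2],[50,90,98]).round(4))
        H=np.percentile(Q[:,2],90); T=Q[Q[:,2]>H-.004]; print("   top mean",T.mean(0).round(4),circ(T[:,:2]) if 0 else "",np.ptp(T[:,:2],0).round(4),len(T))
        row.append(cv2.resize(z["p"][v-24:v+25,u-24:u+25],(266,266),interpolation=cv2.INTER_CUBIC))
    tiles.append(np.hstack(row))
cv2.imwrite("pics/crops0.png",np.vstack(tiles)[:,:,::-1])
E
```

```text
top ring table -0.0005 n 821 ctr [0.4695 0.1986 0.0289] ext [0.1111 0.1051] z pct [0.0311 0.0484 0.0499]
   top mean [0.47   0.1998 0.0476]  [0.0529 0.0546] 262
top win table -0.0006 n 345 ctr [0.4806 0.0648 0.0098] ext [0.0905 0.1267] z pct [0.0109 0.0133 0.0143]
   top mean [0.4722 0.072  0.0116]  [0.045  0.0418] 263
top port table 0.0001 n 1099 ctr [ 0.4578 -0.0773  0.0206] ext [0.0823 0.0816] z pct [0.0259 0.0315 0.0352]
   top mean [ 0.4587 -0.0769  0.0304]  [0.0609 0.0627] 421
side ring table 0.0001 n 901 ctr [0.4694 0.1487 0.0278] ext [0.1341 0.1591] z pct [0.0303 0.048  0.0494]
   top mean [0.4708 0.1946 0.0478]  [0.0524 0.0537] 180
side win table 0.0003 n 610 ctr [0.4677 0.0592 0.0203] ext [0.0664 0.2521] z pct [0.0128 0.0302 0.0345]
   top mean [0.4642 0.014  0.0309]  [0.0403 0.2434] 116
side port table 0.0007 n 1335 ctr [ 0.4579 -0.0852  0.021 ] ext [0.0835 0.08  ] z pct [0.0263 0.033  0.0352]
   top mean [ 0.4588 -0.0801  0.0316]  [0.0587 0.057 ] 402
```

View pics/crops0.png

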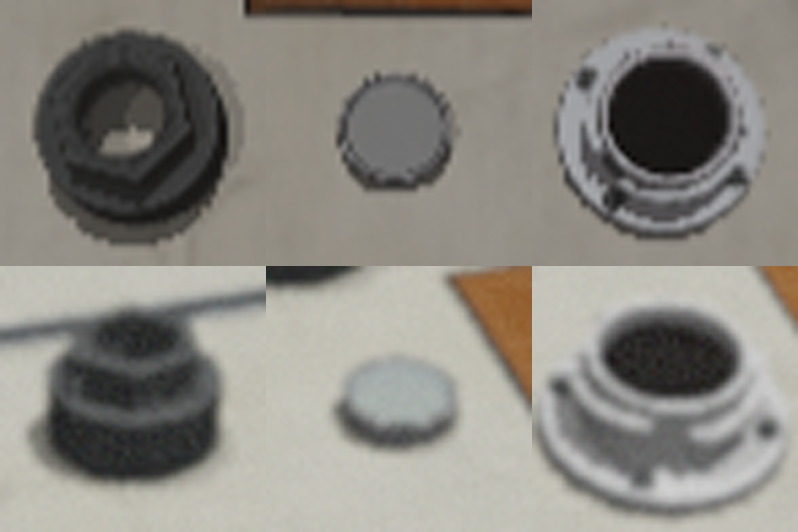

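The crops (upper row top camera, lower row side camera) show the ring's hex collar, the window lying flat and the port. On the port, dark bolt holes and pieces of ridge can be seen. Next I'll fit height models to averaged depth.

```bash
cat > fit.py <<'E'
from h import *
from scipy.optimize import least_squares
def grab(n,k):
    L=[robot.capture(n) for _ in range(k)]
    d=np.stack([l[1] for l in L]); d[d==0]=np.nan
    return np.mean([l[0] for l in L],0), np.nan_to_num(np.nanmedian(d,0))
sg=lambda x,w=.0012: .5*(1-np.tanh(x/w))      # 1 inside
def win(p,X): r=np.hypot(X[:,0]-p[0],X[:,1]-p[1]); return .012*sg(r-.0225)
def port(p,X):
    r=np.hypot(X[:,0]-p[0],X[:,1]-p[1]); return .008*sg(r-.042)+.026*sg(r-.0275)
def ring(p,X):
    x,y=X[:,0]-p[0],X[:,1]-p[1]; r=np.hypot(x,y)
    h=np.max([x*np.cos(p[2]+k*np.pi/3)+y*np.sin(p[2]+k*np.pi/3) for k in range(6)],0)
    return .030*sg(r-.037)+.018*sg(h-.025)
def fit(model,W,p0,sel):
    P=W.reshape(-1,3); P=P[np.isfinite(P).all(1)]
    P=P[np.hypot(P[:,0]-p0[0],P[:,1]-p0[1])<.05]
    best=None
    for q in ([p0] if len(p0)==2 else [[*p0[:2],a] for a in np.arange(0,1.05,.17)]):
        def f(p):
            r=np.hypot(P[:,0]-p[0],P[:,1]-p[1]); return np.where(sel(r),model(p,P)-P[:,2],0)
        s=least_squares(f,q,loss="soft_l1",f_scale=.002,x_scale=[.001,.001,.05][:len(q)],diff_step=1e-3)
        if best is None or s.cost<best.cost: best=s
    return best
E
python3 - <<'E'
from fit import *
for n in ("top","side"):
    p,d=grab(n,6); np.savez(f"{n}1.npz",p=p,d=d)
    W=cloud(d,robot.calibration(n))
    for nm,m,p0,sel in (("win",win,[.472,.068],lambda r:r<.04),("port",port,[.458,-.079],lambda r:(r>.034)&(r<.048)|(r>.0245)&(r<.027)),("ring",ring,[.469,.197,0],lambda r:(r<.048)&(r>.018))):
        s=fit(m,W,p0,sel); print(n,nm,s.x.round(4),"cost",round(s.cost*1e6,2))
        if nm=="port":
            # ridge presence by angle
            P=W.reshape(-1,3); P=P[np.isfinite(P).all(1)]; x,y=P[:,0]-s.x[0],P[:,1]-s.x[1]; r=np.hypot(x,y); a=np.degrees(np.arctan2(y,x))%360
            o=[]
            for b in range(0,360,10):
                k=(np.abs((a-b+180)%360-180)<7)&(r>.0285)&(r<.0325); o.append(-1 if k.sum()==0 else int(np.round(np.median(P[k,2])*1000)))
            print(o)
E
```

```text
top win [0.4731 0.0721] cost 790.55
top port [ 0.458 -0.079] cost 87805.11
[28, 32, -1, 26, 24, 26, 26, 27, 28, 30, 28, 28, 13, 8, 23, 24, 24, 25, 25, 24, 24, 24, 26, 28, 20, 7, 7, 14, 24, 25, 26, 26, 26, 28, 28, 28]
top ring [ 0.482   0.2039 -0.1593] cost 22368.05
side win [0.474  0.0706] cost 938.51
side port [ 0.4608 -0.0787] cost 2651.38
[30, -1, -1, -1, -1, -1, -1, -1, -1, -1, -1, 30, 29, -1, 26, 26, 17, 26, 27, 18, 27, 28, 18, 23, 9, 9, 19, 21, 24, 22, 9, 17, 12, 20, 29, 29]
side ring [ 0.469   0.197  -0.1662] cost 821946.51
```

```bash
cat >> fit.py <<'E'
from scipy.optimize import minimize
def port(p,X):
    r=np.hypot(X[:,0]-p[0],X[:,1]-p[1]); return .008*sg(r-.042)+.026*sg(r-.0275)-.004*sg(r-.024)
def fit(model,W,p0,cap=.004,keep=lambda P:np.ones(len(P),bool)):
    P=W.reshape(-1,3); P=P[np.isfinite(P).all(1)]; P=P[(np.hypot(P[:,0]-p0[0],P[:,1]-p0[1])<.052)]; P=P[keep(P)]
    f=lambda p: np.minimum(np.abs(model(p,P)-P[:,2]),cap).mean()*1e3
    best=None
    for a in ([None] if len(p0)==2 else np.arange(0,1.05,.17)):
        q=np.array(p0 if a is None else [*p0[:2],a]); 
        S=[q]+[q+np.eye(len(q))[i]*[.004,.004,.1][i] for i in range(len(q))]
        s=minimize(f,q,method="Nelder-Mead",options=dict(initial_simplex=S,xatol=1e-5,fatol=1e-6))
        if best is None or s.fun<best.fun: best=s
    return best
E
cat > m.py <<'E'
from fit import *
for n in ("top","side"):
    z=np.load(f"{n}1.npz"); W=cloud(z["d"],robot.calibration(n))
    for nm,m,p0,keep in (("win",win,[.473,.071],lambda P:np.ones(len(P),bool)),("port",port,[.459,-.079],lambda P:(P[:,2]<.010)&(P[:,2]>-.003)|(P[:,2]>.0325)),("ring",ring,[.469,.197,0],lambda P:np.hypot(P[:,0]-.469,P[:,1]-.197)>.019)):
        s=fit(m,W,p0,keep=keep); print(n,nm,s.x.round(4),"cost mm",round(s.fun,3))
        if nm=="port":
            P=W.reshape(-1,3); P=P[np.isfinite(P).all(1)]; x,y=P[:,0]-s.x[0],P[:,1]-s.x[1]; r=np.hypot(x,y); a=np.degrees(np.arctan2(y,x))%360
            o=[]
            for b in range(0,360,6):
                k=(np.abs((a-b+180)%360-180)<4)&(r>.0285)&(r<.0325)
                o.append((b,-1 if k.sum()==0 else int(np.round(np.median(P[k,2])*1000))))
            print(o)
E
python3 m.py
```

```text
top win [0.4736 0.0719] cost mm 1.029
top port [ 0.4589 -0.0771] cost mm 1.151
[(0, 26), (6, -1), (12, -1), (18, 8), (24, 25), (30, 24), (36, 24), (42, 24), (48, 26), (54, 26), (60, 26), (66, 26), (72, 27), (78, 27), (84, 26), (90, 17), (96, 28), (102, 28), (108, 28), (114, 29), (120, 8), (126, 7), (132, 8), (138, 8), (144, 25), (150, 24), (156, 24), (162, 24), (168, 25), (174, 25), (180, 25), (186, 17), (192, 26), (198, 27), (204, 27), (210, 27), (216, 26), (222, 28), (228, 28), (234, 29), (240, 29), (246, 7), (252, 7), (258, 8), (264, 25), (270, 25), (276, 25), (282, 25), (288, 25), (294, 26), (300, 25), (306, 26), (312, 26), (318, 26), (324, 28), (330, 28), (336, 28), (342, 27), (348, 28), (354, 27)]
top ring [0.4714 0.2003 0.7551] cost mm 1.647
side win [0.4733 0.0711] cost mm 0.718
side port [ 0.4596 -0.078 ] cost mm 1.299
[(0, -1), (6, -1), (12, -1), (18, -1), (24, -1), (30, -1), (36, -1), (42, -1), (48, -1), (54, -1), (60, -1), (66, -1), (72, -1), (78, -1), (84, -1), (90, -1), (96, -1), (102, -1), (108, -1), (114, 30), (120, 30), (126, -1), (132, -1), (138, -1), (144, 27), (150, 26), (156, 17), (162, 26), (168, 26), (174, 25), (180, 25), (186, 26), (192, 25), (198, 24), (204, 26), (210, 18), (216, 27), (222, 26), (228, 26), (234, 30), (240, 18), (246, 9), (252, 9), (258, 9), (264, 17), (270, 19), (276, 22), (282, 16), (288, 16), (294, 22), (300, 26), (306, 25), (312, 18), (318, 28), (324, 28), (330, 28), (336, 29), (342, 29), (348, 29), (354, 30)]
side ring [0.4725 0.1986 0.7925] cost mm 2.698
```

Both cameras agree to about 1 mm. The fits give:

| Part | Position (x, y) | Angle |
|---|---|---|
| Window | (0.4735, 0.0715) | – |
| Port | (0.459, -0.0776) | gaps at about 11° mod 120 |
| Ring | (0.472, 0.1995) | flats at about 44° mod 60 |

Next is a helper that turns a target pose into row numbers.

```bash
cat > plan.py <<'E'
import sys,numpy as np
from scipy.spatial.transform import Rotation as Ro
from station import robot
def down(psi): # tool y at angle psi, z down
    y=np.array([np.cos(psi),np.sin(psi),0]); z=np.array([0,0,-1.]); return np.c_[np.cross(y,z),y,z]
def plan(tgt,psi_deg,N,start=None,dig=4):
    s=robot.read_state(); p=np.array(s["ee_pos"]); R=np.array(s["orientation"])
    if start is not None: p,R=np.array(start[:3]),down(np.radians(start[3]))
    T=down(np.radians(psi_deg)); rv=(Ro.from_matrix(R.T@T)).as_rotvec()/N
    d=(np.array(tgt)-p)/N; out=[]
    for _ in range(N):
        out.append(np.r_[R.T@d/.8,rv/.5]); R=R@Ro.from_rotvec(rv).as_matrix()
    out=np.array(out); print("max mm",np.abs(out[:,:3]).max()*800,"turn",np.abs(out[:,3:]).max()*.5)
    for i in range(0,N,5): print(np.round(out[i:i+5],dig).ravel().tolist())
    return R
def st():
    s=robot.read_state(); R=np.array(s["orientation"])
    print("t",s["time_s"],"p",np.round(s["ee_pos"],4),"psi",round(np.degrees(np.arctan2(R[1,1],R[0,1])),2),"q6",round(s["q"][5],3),"z",R[:,2].round(4),"F",np.round(s["wrist_force"],2),"T",np.round(s["ft_torque"],3),"w",round(s["gripper_width"],4),"g",round(s["grip_force"],2))
if __name__=="__main__":
    st(); a=[float(x) for x in sys.argv[1:]]
    if a: plan(a[:3],a[3],int(a[4]))
E
python3 plan.py .4735 .0715 .24 90 15
```

```text
t 0.7 p [0.1988 0.5128 0.4047] psi 68.81 q6 -0.085 z [-0.e+00 -1.e-04 -1.e+00] F [-0.5   0.01 -0.05] T [0.002 0.067 0.021] w 0.093 g 0.0
max mm 28.959314319112938 turn 0.024652130919168885
[-0.0346, -0.026, 0.0137, -0.0, 0.0, -0.0493, -0.034, -0.0269, 0.0137, -0.0, 0.0, -0.0493, -0.0333, -0.0277, 0.0137, -0.0, 0.0, -0.0493, -0.0326, -0.0285, 0.0137, -0.0, 0.0, -0.0493, -0.0319, -0.0293, 0.0137, -0.0, 0.0, -0.0493]
[-0.0312, -0.0301, 0.0137, -0.0, 0.0, -0.0493, -0.0304, -0.0308, 0.0137, -0.0, 0.0, -0.0493, -0.0297, -0.0316, 0.0137, -0.0, 0.0, -0.0493, -0.0289, -0.0323, 0.0137, -0.0, 0.0, -0.0493, -0.0281, -0.033, 0.0137, -0.0, 0.0, -0.0493]
[-0.0272, -0.0337, 0.0137, -0.0, 0.0, -0.0493, -0.0264, -0.0343, 0.0137, -0.0, 0.0, -0.0493, -0.0255, -0.035, 0.0137, -0.0, 0.0, -0.0493, -0.0247, -0.0356, 0.0137, -0.0, 0.0, -0.0493, -0.0238, -0.0362, 0.0137, -0.0, 0.0, -0.0493]
```

Call:
{"op": "apply_moves", "data": {"moves": [-0.0346,-0.026,0.0137,0,0,-0.0493,-0.034,-0.0269,0.0137,0,0,-0.0493,-0.0333,-0.0277,0.0137,0,0,-0.0493,-0.0326,-0.0285,0.0137,0,0,-0.0493,-0.0319,-0.0293,0.0137,0,0,-0.0493], "grip": 75}}

```text
time_s: 1.2
ee_pos: [0.2908, 0.3645, 0.3497]
orientation: [[-0.97, 0.243, 0.0], [0.243, 0.97, 0.0], [-0.0, 0.0, -1.0]]
wrist_force: [1.1, 0.8, -0.3]
gripper_width: 0.07
grip_force: 0.0
```

Call:
{"op": "apply_moves", "data": {"moves": [-0.0312,-0.0301,0.0137,0,0,-0.0493,-0.0304,-0.0308,0.0137,0,0,-0.0493,-0.0297,-0.0316,0.0137,0,0,-0.0493,-0.0289,-0.0323,0.0137,0,0,-0.0493,-0.0281,-0.033,0.0137,0,0,-0.0493]}}

```text
time_s: 1.7
ee_pos: [0.3826, 0.2173, 0.2949]
orientation: [[-0.993, 0.122, 0.001], [0.122, 0.993, 0.0], [-0.001, 0.0, -1.0]]
wrist_force: [0.1, 1.0, 0.2]
gripper_width: 0.0698
grip_force: 0.0
```

Call:
{"op": "apply_moves", "data": {"moves": [-0.0272,-0.0337,0.0137,0,0,-0.0493,-0.0264,-0.0343,0.0137,0,0,-0.0493,-0.0255,-0.035,0.0137,0,0,-0.0493,-0.0247,-0.0356,0.0137,0,0,-0.0493,-0.0238,-0.0362,0.0137,0,0,-0.0493]}}

```text
time_s: 2.2
ee_pos: [0.4742, 0.0701, 0.24]
orientation: [[-1.0, -0.001, 0.0], [-0.001, 1.0, 0.0], [-0.0, 0.0, -1.0]]
wrist_force: [-0.3, 0.2, -0.8]
gripper_width: 0.0695
grip_force: 0.0
```

```bash
python3 plan.py .4735 .0715 .194 90 5
```

```text
t 2.2 p [0.4742 0.0701 0.24  ] psi 90.05 q6 -1.522 z [ 4.e-04  0.e+00 -1.e+00] F [-0.31  0.24 -0.79] T [ 0.019 -0.131  0.016] w 0.0695 g 0.0
max mm 9.197802369488233 turn 0.0001809854481504105
[0.0002, 0.0003, 0.0115, 0.0, 0.0002, 0.0004, 0.0002, 0.0003, 0.0115, 0.0, 0.0002, 0.0004, 0.0002, 0.0003, 0.0115, 0.0, 0.0002, 0.0004, 0.0002, 0.0003, 0.0115, 0.0, 0.0002, 0.0004, 0.0002, 0.0003, 0.0115, 0.0, 0.0002, 0.0004]
```

Call:
{"op": "apply_moves", "data": {"moves": [0,0,0.0115,0,0,0,0,0,0.0115,0,0,0,0,0,0.0115,0,0,0,0,0,0.0115,0,0,0,0,0,0.0115,0,0,0]}}

```text
time_s: 2.7
ee_pos: [0.4732, 0.0722, 0.1937]
orientation: [[-1.0, -0.001, 0.0], [-0.001, 1.0, 0.0], [-0.0, 0.0, -1.0]]
wrist_force: [0.0, 0.6, -0.6]
gripper_width: 0.07
grip_force: 0.0
```

Call:
{"op": "apply_moves", "data": {"moves": [0,0,0,0,0,0,0,0,0,0,0,0,0,0,0,0,0,0,0,0,0,0,0,0,0,0,0,0,0,0], "grip": 30, "squeeze": 4}}

```text
time_s: 3.2
ee_pos: [0.4735, 0.0715, 0.1946]
orientation: [[-1.0, 0.0, 0.001], [0.0, 1.0, 0.0], [-0.001, 0.0, -1.0]]
wrist_force: [-0.3, 0.1, 2.1]
gripper_width: 0.0444
grip_force: 4.0
```

```bash
python3 plan.py
```

```text
t 3.2 p [0.4735 0.0715 0.1946] psi 89.99 q6 -1.518 z [ 7.e-04  1.e-04 -1.e+00] F [-0.29  0.12  2.09] T [0.24  0.007 0.017] w 0.0444 g 4.0
```

Call:
{"op": "apply_moves", "data": {"moves": [0,0,0,0,0,0,0,0,0,0,0,0,0,0,0,0,0,0,0,0,0,0,0,0.2,0,0,0,0,0,0.2856], "grip": 75}}

```text
time_s: 3.7
ee_pos: [0.4734, 0.0715, 0.1943]
orientation: [[-0.97, 0.245, -0.0], [0.245, 0.97, -0.0], [0.0, -0.0, -1.0]]
wrist_force: [0.2, -0.3, -0.0]
gripper_width: 0.0693
grip_force: 0.0
```

Call:
{"op": "apply_moves", "data": {"moves": [0,0,0,0,0,0.2856,0,0,0,0,0,0.2856,0,0,0,0,0,0.2856,0,0,0,0,0,0.2856,0,0,0,0,0,0.2856]}}

```text
time_s: 4.2
ee_pos: [0.4734, 0.0715, 0.1943]
orientation: [[-0.571, 0.821, -0.0], [0.821, 0.571, -0.0], [0.0, -0.0, -1.0]]
wrist_force: [0.4, 0.1, -1.1]
gripper_width: 0.0699
grip_force: 0.0
```

Call:
{"op": "apply_moves", "data": {"moves": [0,0,0,0,0,0.2856,0,0,0,0,0,0.2856,0,0,0,0,0,0.2856,0,0,0,0,0,0.0856,0,0,0,0,0,0]}}

```text
time_s: 4.7
ee_pos: [0.4734, 0.0715, 0.1943]
orientation: [[-0.142, 0.99, -0.0], [0.99, 0.142, -0.0], [-0.0, -0.0, -1.0]]
wrist_force: [-0.1, 0.2, 0.7]
gripper_width: 0.0698
grip_force: 0.0
```

Call:
{"op": "apply_moves", "data": {"moves": [0,0,0,0,0,0,0,0,0,0,0,0,0,0,0,0,0,0,0,0,0,0,0,0,0,0,0,0,0,0], "grip": 30, "squeeze": 12}}

```text
time_s: 5.2
ee_pos: [0.4734, 0.0715, 0.1943]
orientation: [[-0.143, 0.99, -0.0], [0.99, 0.143, -0.0], [-0.0, -0.0, -1.0]]
wrist_force: [-0.9, -0.5, -0.8]
gripper_width: 0.0441
grip_force: 12.0
```

```bash
python3 plan.py .4735 .0715 .234 0 5; python3 plan.py .4592 -.0776 .26 0 10
```

```text
t 5.2 p [0.4734 0.0715 0.1943] psi 8.19 q6 -0.09 z [-0. -0. -1.] F [-0.9  -0.46 -0.81] T [-0.08   0.073  0.033] w 0.0441 g 12.0
max mm 7.9321981283466085 turn 0.028598271933937536
[0.0, 0.0, -0.0099, -0.0, 0.0, 0.0572, 0.0, 0.0, -0.0099, -0.0, 0.0, 0.0572, 0.0, 0.0, -0.0099, -0.0, 0.0, 0.0572, 0.0, 0.0, -0.0099, -0.0, 0.0, 0.0572, 0.0, 0.0, -0.0099, -0.0, 0.0, 0.0572]
t 5.2 p [0.4734 0.0715 0.1943] psi 8.19 q6 -0.09 z [-0. -0. -1.] F [-0.9  -0.46 -0.81] T [-0.08   0.073  0.033] w 0.0441 g 12.0
max mm 14.886766485715452 turn 0.014299135966968768
[-0.0182, -0.0044, -0.0082, -0.0, 0.0, 0.0286, -0.0183, -0.0042, -0.0082, -0.0, 0.0, 0.0286, -0.0183, -0.0039, -0.0082, -0.0, 0.0, 0.0286, -0.0184, -0.0036, -0.0082, -0.0, 0.0, 0.0286, -0.0184, -0.0034, -0.0082, -0.0, 0.0, 0.0286]
[-0.0185, -0.0031, -0.0082, -0.0, 0.0, 0.0286, -0.0185, -0.0028, -0.0082, -0.0, 0.0, 0.0286, -0.0185, -0.0026, -0.0082, -0.0, 0.0, 0.0286, -0.0186, -0.0023, -0.0082, -0.0, 0.0, 0.0286, -0.0186, -0.002, -0.0082, -0.0, 0.0, 0.0286]
```

Run:
```python
from plan import *
plan([.4734,.0715,.2493],8.19,5,start=[.4734,.0715,.1943,8.19])
plan([.4592,-.0776,.2393],8.19,10,start=[.4734,.0715,.2493,8.19])
```

```text
max mm 10.999999999999998 turn 0.0
[0.0, 0.0, -0.0137, 0.0, 0.0, 0.0, 0.0, 0.0, -0.0137, 0.0, 0.0, 0.0, 0.0, 0.0, -0.0137, 0.0, 0.0, 0.0, 0.0, 0.0, -0.0137, 0.0, 0.0, 0.0, 0.0, 0.0, -0.0137, 0.0, 0.0, 0.0]
max mm 14.55564675947764 turn 0.0
[-0.0182, -0.0044, 0.0012, 0.0, 0.0, 0.0, -0.0182, -0.0044, 0.0012, 0.0, 0.0, 0.0, -0.0182, -0.0044, 0.0012, 0.0, 0.0, 0.0, -0.0182, -0.0044, 0.0012, 0.0, 0.0, 0.0, -0.0182, -0.0044, 0.0012, 0.0, 0.0, 0.0]
[-0.0182, -0.0044, 0.0012, 0.0, 0.0, 0.0, -0.0182, -0.0044, 0.0012, 0.0, 0.0, 0.0, -0.0182, -0.0044, 0.0012, 0.0, 0.0, 0.0, -0.0182, -0.0044, 0.0012, 0.0, 0.0, 0.0, -0.0182, -0.0044, 0.0012, 0.0, 0.0, 0.0]
```

Call:
{"op": "apply_moves", "data": {"moves": [0,0,-0.0137,0,0,0,0,0,-0.0137,0,0,0,0,0,-0.0137,0,0,0,0,0,-0.0137,0,0,0,0,0,-0.0137,0,0,0]}}

```text
time_s: 5.7
ee_pos: [0.4734, 0.0715, 0.2504]
orientation: [[-0.142, 0.99, 0.001], [0.99, 0.142, 0.0], [-0.0, 0.001, -1.0]]
wrist_force: [0.2, -0.5, -0.7]
gripper_width: 0.0443
grip_force: 12.0
```

Call:
{"op": "apply_moves", "data": {"moves": [-0.0182,-0.0044,0.0012,0,0,0,-0.0182,-0.0044,0.0012,0,0,0,-0.0182,-0.0044,0.0012,0,0,0,-0.0182,-0.0044,0.0012,0,0,0,-0.0182,-0.0044,0.0012,0,0,0]}}

```text
time_s: 6.2
ee_pos: [0.4663, -0.0037, 0.245]
orientation: [[-0.142, 0.99, 0.0], [0.99, 0.142, -0.0], [-0.0, 0.0, -1.0]]
wrist_force: [0.2, -0.3, -0.4]
gripper_width: 0.0444
grip_force: 12.0
```

Call:
{"op": "apply_moves", "data": {"moves": [-0.0182,-0.0044,0.0012,0,0,0,-0.0182,-0.0044,0.0012,0,0,0,-0.0182,-0.0044,0.0012,0,0,0,-0.0182,-0.0044,0.0012,0,0,0,-0.0182,-0.0044,0.0012,0,0,0]}}

```text
time_s: 6.7
ee_pos: [0.4593, -0.0782, 0.2402]
orientation: [[-0.142, 0.99, 0.0], [0.99, 0.142, -0.0], [-0.0, 0.0, -1.0]]
wrist_force: [0.1, 0.2, -0.9]
gripper_width: 0.0444
grip_force: 12.0
```

Call:
{"op": "apply_moves", "data": {"moves": [0,0,0,0,0,0,0,0,0,0,0,0,0,0,0,0,0,0,0,0,0,0,0,0,0,0,0,0,0,0]}}

```text
time_s: 7.2
ee_pos: [0.4593, -0.0772, 0.2396]
orientation: [[-0.143, 0.99, -0.0], [0.99, 0.143, 0.0], [0.0, -0.0, -1.0]]
wrist_force: [-0.3, -0.2, -0.2]
gripper_width: 0.0445
grip_force: 12.0
```

Run:
```python
from plan import *; st()
from h import *
t=[]
for n in ("top","side"):
    p,d=robot.capture(n); c=robot.calibration(n); np.savez(f"{n}2.npz",p=p,d=d); u,v=proj([.4592,-.0776,.045],c)[0].astype(int)
    t.append(cv2.resize(p[v-30:v+31,u-30:u+31],(400,400),interpolation=cv2.INTER_CUBIC))
cv2.imwrite("pics/over.png",np.hstack(t)[:,:,::-1])
```

```text
t 7.2 p [ 0.4593 -0.0772  0.2396] psi 8.22 q6 -0.41 z [-0.  0. -1.] F [-0.26 -0.16 -0.19] T [-0.08   0.001 -0.042] w 0.0445 g 12.0
```

View pics/over.png

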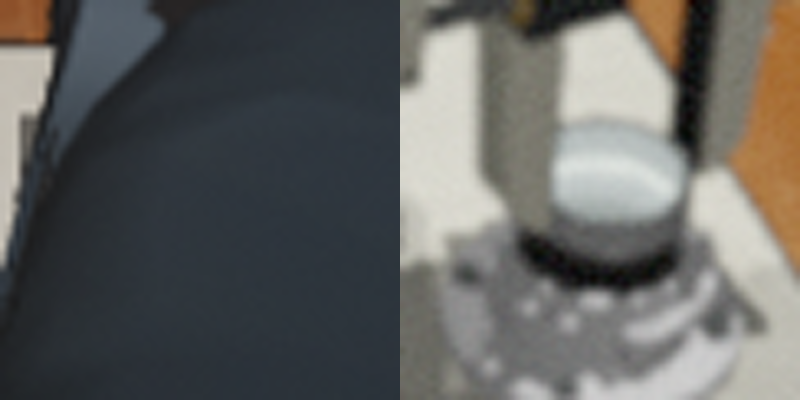

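The side crop shows the window held level above the mouth: its top face is at about (620,175) and the dark recess under it at about (600,260). The top view is blocked by the arm. I'll fit the held window in side depth to get the camera bias at the port.

Run:
```python
from h import *
from scipy.optimize import minimize
z=np.load("side2.npz"); W=cloud(z["d"],robot.calibration("side")).reshape(-1,3)
W=W[np.isfinite(W).all(1)]; W=W[np.hypot(W[:,0]-.4593,W[:,1]+.0772)<.04]
T=W[(W[:,2]>.0535)&(W[:,2]<.062)]; print(len(T),np.median(T[:,2]),T[:,:2].min(0),T[:,:2].max(0))
B=W[(W[:,2]<.053)]
f=lambda p: (np.clip(np.hypot(*(T[:,:2]-p).T)-.0225,0,.006)).sum()
# minimal enclosing-ish: visible wall points lie at radius 22.5
S=W[(W[:,2]>.0475)&(W[:,2]<.0535)]; S=S[np.hypot(S[:,0]-.4593,S[:,1]+.0772)<.028]; print("wall n",len(S),S[:,:2].mean(0))
g=lambda p: np.minimum(abs(np.hypot(*(S[:,:2]-p).T)-.0225),.003).sum()+f(p)
for q in ([.4593,-.0772],[.462,-.079],[.457,-.075]): 
    s=minimize(g,q,method="Nelder-Mead",options=dict(initial_simplex=[q,[q[0]+.003,q[1]],[q[0],q[1]+.003]])); print(s.x.round(4),s.fun)
```

```text
376 0.057374803054323034 [ 0.42918357 -0.10286436] [ 0.49252615 -0.0569376 ]
wall n 49 [ 0.45469188 -0.09693527]
[ 0.4605 -0.0788] 0.19030262582408913
[ 0.4605 -0.0788] 0.19018931919331428
[ 0.4605 -0.0788] 0.19021162775249276
```

Call:
{"op": "apply_moves", "data": {"moves": [0.0006,-0.0007,0,0,0,0,0,0,0.004,0,0,0,0,0,0.004,0,0,0,0,0,0.003,0,0,0,0,0,0,0,0,0]}}

```text
time_s: 7.8
ee_pos: [0.4586, -0.0772, 0.2303]
orientation: [[-0.142, 0.99, -0.001], [0.99, 0.142, 0.0], [0.0, -0.001, -1.0]]
wrist_force: [-0.6, 0.8, -0.9]
gripper_width: 0.0437
grip_force: 12.0
```

Call:
{"op": "apply_moves", "data": {"moves": [0,0,0.001,0,0,0,0,0,0.001,0,0,0,0,0,0.001,0,0,0,0,0,0.001,0,0,0,0,0,0,0,0,0]}}

```text
time_s: 8.3
ee_pos: [0.4587, -0.0772, 0.2275]
orientation: [[-0.142, 0.99, -0.0], [0.99, 0.142, 0.0], [0.0, -0.0, -1.0]]
wrist_force: [-1.2, 0.5, -1.0]
gripper_width: 0.0445
grip_force: 12.0
```

```bash
python3 plan.py
```

```text
t 8.3 p [ 0.4587 -0.0772  0.2275] psi 8.18 q6 -0.41 z [-1.e-04  0.e+00 -1.e+00] F [-1.2   0.51 -1.01] T [-0.015  0.057 -0.005] w 0.0445 g 12.0
```

Call:
{"op": "apply_moves", "data": {"moves": [0,0,0.0008,0,0,0,0,0,0.0008,0,0,0,0,0,0,0,0,0,0,0,0,0,0,0,0,0,0,0,0,0]}}

```text
time_s: 8.8
ee_pos: [0.4587, -0.0772, 0.2263]
orientation: [[-0.142, 0.99, 0.0], [0.99, 0.142, 0.0], [-0.0, 0.0, -1.0]]
wrist_force: [0.6, 0.5, -1.0]
gripper_width: 0.0441
grip_force: 12.0
```

```bash
python3 plan.py
```

```text
t 8.8 p [ 0.4587 -0.0772  0.2263] psi 8.18 q6 -0.41 z [ 0.  0. -1.] F [ 0.58  0.5  -1.04] T [-0.071  0.021  0.03 ] w 0.0441 g 12.0
```

Call:
{"op": "apply_moves", "data": {"moves": [0,0,0.0006,0,0,0,0,0,0.0006,0,0,0,0,0,0,0,0,0,0,0,0,0,0,0,0,0,0,0,0,0]}}

```text
time_s: 9.3
ee_pos: [0.4587, -0.0772, 0.2253]
orientation: [[-0.142, 0.99, -0.0], [0.99, 0.142, 0.0], [0.0, -0.0, -1.0]]
wrist_force: [0.6, -0.9, 0.1]
gripper_width: 0.0445
grip_force: 12.0
```

```bash
python3 plan.py
```

```text
t 9.3 p [ 0.4587 -0.0772  0.2253] psi 8.18 q6 -0.41 z [-0.  0. -1.] F [ 0.61 -0.86  0.13] T [-0.088  0.068 -0.015] w 0.0445 g 12.0
```

Call:
{"op": "apply_moves", "data": {"moves": [0,0,0.0005,0,0,0,0,0,0.0005,0,0,0,0,0,0,0,0,0,0,0,0,0,0,0,0,0,0,0,0,0]}}

```text
time_s: 9.8
ee_pos: [0.4587, -0.0773, 0.2245]
orientation: [[-0.142, 0.99, 0.0], [0.99, 0.142, -0.0], [-0.0, 0.0, -1.0]]
wrist_force: [1.0, 0.1, -1.1]
gripper_width: 0.0442
grip_force: 12.0
```

```bash
python3 plan.py
```

```text
t 9.8 p [ 0.4587 -0.0773  0.2245] psi 8.18 q6 -0.41 z [ 0. -0. -1.] F [ 0.98  0.09 -1.08] T [-0.072  0.153 -0.01 ] w 0.0442 g 12.0
```

Call:
{"op": "apply_moves", "data": {"moves": [0,0,0.0005,0,0,0,0,0,0.0005,0,0,0,0,0,0,0,0,0,0,0,0,0,0,0,0,0,0,0,0,0]}}

```text
time_s: 10.3
ee_pos: [0.4587, -0.0773, 0.2237]
orientation: [[-0.142, 0.99, -0.0], [0.99, 0.142, -0.0], [-0.0, -0.0, -1.0]]
wrist_force: [-0.1, 0.2, -1.3]
gripper_width: 0.0439
grip_force: 12.0
```

```bash
python3 plan.py
```

```text
t 10.3 p [ 0.4587 -0.0773  0.2237] psi 8.18 q6 -0.41 z [-0. -0. -1.] F [-0.11  0.18 -1.29] T [-0.065  0.06  -0.01 ] w 0.0439 g 12.0
```

Run:
```python
from plan import *
plan([.4587,-.0773,.2837],8.18,5,start=[.4587,-.0773,.2237,8.18])
plan([.4714,.2002,.2737],104,15,start=[.4587,-.0773,.2837,8.18])
```

```text
max mm 12.0 turn 0.0
[0.0, 0.0, -0.015, 0.0, 0.0, 0.0, 0.0, 0.0, -0.015, 0.0, 0.0, 0.0, 0.0, 0.0, -0.015, 0.0, 0.0, 0.0, 0.0, 0.0, -0.015, 0.0, 0.0, 0.0, 0.0, 0.0, -0.015, 0.0, 0.0, 0.0]
max mm 18.501117023501756 turn 0.11149163261739778
[0.0227, 0.0043, 0.0008, -0.0, -0.0, -0.223, 0.0221, 0.0068, 0.0008, -0.0, -0.0, -0.223, 0.0212, 0.0093, 0.0008, -0.0, -0.0, -0.223, 0.0201, 0.0116, 0.0008, -0.0, -0.0, -0.223, 0.0186, 0.0137, 0.0008, -0.0, -0.0, -0.223]
[0.017, 0.0157, 0.0008, -0.0, -0.0, -0.223, 0.0151, 0.0175, 0.0008, -0.0, -0.0, -0.223, 0.0131, 0.0191, 0.0008, -0.0, -0.0, -0.223, 0.0109, 0.0204, 0.0008, -0.0, -0.0, -0.223, 0.0086, 0.0215, 0.0008, -0.0, -0.0, -0.223]
[0.0061, 0.0223, 0.0008, -0.0, -0.0, -0.223, 0.0036, 0.0229, 0.0008, -0.0, -0.0, -0.223, 0.001, 0.0231, 0.0008, -0.0, -0.0, -0.223, -0.0016, 0.0231, 0.0008, -0.0, -0.0, -0.223, -0.0041, 0.0228, 0.0008, -0.0, -0.0, -0.223]
```

Call:
{"op": "apply_moves", "data": {"moves": [0,0,0,0,0,0,0,0,0,0,0,0,0,0,0,0,0,0,0,0,0,0,0,0,0,0,0,0,0,0], "grip": 75}}

```text
time_s: 10.8
ee_pos: [0.4587, -0.0773, 0.2237]
orientation: [[-0.142, 0.99, 0.0], [0.99, 0.142, -0.0], [-0.0, 0.0, -1.0]]
wrist_force: [0.6, -0.3, 0.2]
gripper_width: 0.0695
grip_force: 0.0
```

Call:
{"op": "apply_moves", "data": {"moves": [0,0,-0.015,0,0,0,0,0,-0.015,0,0,0,0,0,-0.015,0,0,0,0,0,-0.015,0,0,0,0,0,-0.015,0,0,0]}}

```text
time_s: 11.3
ee_pos: [0.4587, -0.0772, 0.2851]
orientation: [[-0.142, 0.99, 0.001], [0.99, 0.142, -0.0], [-0.0, 0.001, -1.0]]
wrist_force: [-0.4, -0.4, 0.1]
gripper_width: 0.0701
grip_force: 0.0
```

Call:
{"op": "apply_moves", "data": {"moves": [0.0227,0.0043,0.0008,0,0,-0.223,0.0221,0.0068,0.0008,0,0,-0.223,0.0212,0.0093,0.0008,0,0,-0.223,0.0201,0.0116,0.0008,0,0,-0.223,0.0186,0.0137,0.0008,0,0,-0.223]}}

```text
time_s: 11.8
ee_pos: [0.4629, 0.0159, 0.2812]
orientation: [[-0.648, 0.762, 0.001], [0.762, 0.648, -0.0], [-0.0, 0.0, -1.0]]
wrist_force: [0.2, 0.1, -0.2]
gripper_width: 0.07
grip_force: 0.0
```

Call:
{"op": "apply_moves", "data": {"moves": [0.017,0.0157,0.0008,0,0,-0.223,0.0151,0.0175,0.0008,0,0,-0.223,0.0131,0.0191,0.0008,0,0,-0.223,0.0109,0.0204,0.0008,0,0,-0.223,0.0086,0.0215,0.0008,0,0,-0.223]}}

```text
time_s: 12.3
ee_pos: [0.4672, 0.1084, 0.278]
orientation: [[-0.953, 0.304, 0.0], [0.304, 0.953, 0.0], [-0.0, 0.0, -1.0]]
wrist_force: [-0.3, -0.1, -0.5]
gripper_width: 0.0696
grip_force: 0.0
```

Call:
{"op": "apply_moves", "data": {"moves": [0.0061,0.0223,0.0008,0,0,-0.223,0.0036,0.0229,0.0008,0,0,-0.223,0.001,0.0231,0.0008,0,0,-0.223,-0.0016,0.0231,0.0008,0,0,-0.223,-0.0041,0.0228,0.0008,0,0,-0.223]}}

```text
time_s: 12.8
ee_pos: [0.4714, 0.201, 0.2748]
orientation: [[-0.969, -0.247, 0.0], [-0.247, 0.969, 0.0], [-0.0, 0.0, -1.0]]
wrist_force: [-0.0, -0.1, -0.2]
gripper_width: 0.0699
grip_force: 0.0
```

```bash
cat > look.py <<'E'
from plan import *; st()
from fit import *
t=[]
for n in ("top","side"):
    p,d=grab(n,4); c=robot.calibration(n); W=cloud(d,c)
    s=fit(lambda p,X:.008*sg(np.hypot(*(X[:,:2]-p).T)-.042),W,[.459,-.0775],keep=lambda P:(P[:,2]<.010)&(P[:,2]>-.003)); print(n,"flange",s.x.round(4))
    P=W.reshape(-1,3); P=P[np.isfinite(P).all(1)]; P=P[np.hypot(P[:,0]-.4588,P[:,1]+.077)<.04]
    s=fit(lambda p,X:.034+.0078*sg(np.hypot(*(X[:,:2]-p).T)-.0225),W,[.4588,-.0771],keep=lambda P:(P[:,2]>.032)); print("window seated?",s.x.round(4),s.fun)
    k=np.hypot(P[:,0]-s.x[0],P[:,1]-s.x[1])<.018; A=np.c_[P[k,:2]-s.x,np.ones(k.sum())]; print("plane",np.linalg.lstsq(A,P[k,2],rcond=None)[0].round(4))
    u,v=proj([.4588,-.077,.04],c)[0].astype(int); t.append(cv2.resize(p[v-25:v+26,u-25:u+26],(300,300),interpolation=cv2.INTER_CUBIC))
cv2.imwrite("pics/seat.png",np.hstack(t)[:,:,::-1])
E
python3 look.py
```

```text
t 12.8 p [0.4714 0.201  0.2748] psi 104.27 q6 -1.508 z [ 4.e-04  1.e-04 -1.e+00] F [-0.05 -0.06 -0.24] T [-0.015  0.047 -0.037] w 0.0699 g 0.0
top flange [ 0.459  -0.0771]
window seated? [ 0.4589 -0.078 ] 1.499422784886102
plane [-0.0011 -0.0024  0.04  ]
side flange [ 0.4595 -0.0781]
window seated? [ 0.4598 -0.0782] 1.1141662946500008
plane [-0.0001 -0.005   0.0409][ WARN:0@17.394] global loadsave.cpp:1063 imwrite_ Unsupported depth image for selected encoder is fallbacked to CV_8U.
```

View pics/seat.png

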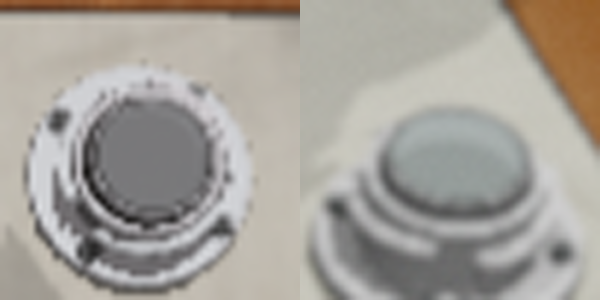

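The crops and fits show the window seated flat in the mouth. Its top is level at about 40.5 mm, so the packing is thin, and it is centred within about 1 mm. Next I grip the ring twice, 60° apart, to centre it.

Call:
{"op": "apply_moves", "data": {"moves": [0,0,0.0139,0,0,0,0,0,0.0139,0,0,0,0,0,0.0139,0,0,0,0,0,0.0139,0,0,0,0,0,0.0139,0,0,0]}}

```text
time_s: 13.7
ee_pos: [0.4713, 0.2001, 0.2172]
orientation: [[-0.97, -0.242, -0.001], [-0.242, 0.97, -0.0], [0.001, -0.0, -1.0]]
wrist_force: [0.0, 0.2, 0.1]
gripper_width: 0.07
grip_force: 0.0
```

Call:
{"op": "apply_moves", "data": {"moves": [0,0,0,0,0,0,0,0,0,0,0,0,0,0,0,0,0,0,0,0,0,0,0,0,0,0,0,0,0,0], "grip": 30, "squeeze": 8}}

```text
time_s: 14.2
ee_pos: [0.4714, 0.2002, 0.2185]
orientation: [[-0.97, -0.242, -0.0], [-0.242, 0.97, -0.0], [0.0, -0.0, -1.0]]
wrist_force: [0.5, 0.6, -1.7]
gripper_width: 0.05
grip_force: 8.0
```

```bash
python3 plan.py
```

```text
t 14.2 p [0.4714 0.2002 0.2185] psi 104.01 q6 -1.505 z [-1.e-04 -1.e-04 -1.e+00] F [ 0.51  0.56 -1.7 ] T [0.046 0.041 0.021] w 0.05 g 7.97
```

Call:
{"op": "apply_moves", "data": {"moves": [0,0,0,0,0,0,0,0,0,0,0,0,0,0,0,0,0,0,0,0,0,0,0,0.2618,0,0,0,0,0,0.2618], "grip": 75}}

```text
time_s: 14.7
ee_pos: [0.4714, 0.2002, 0.2186]
orientation: [[-1.0, 0.022, 0.0], [0.022, 1.0, 0.0], [-0.0, 0.0, -1.0]]
wrist_force: [0.6, -0.3, -0.3]
gripper_width: 0.0697
grip_force: 0.0
```

Call:
{"op": "apply_moves", "data": {"moves": [0,0,0,0,0,0.2618,0,0,0,0,0,0.2618,0,0,0,0,0,0.2618,0,0,0,0,0,0.2618,0,0,0,0,0,0.2618]}}

```text
time_s: 15.2
ee_pos: [0.4714, 0.2002, 0.2185]
orientation: [[-0.779, 0.627, 0.0], [0.627, 0.779, 0.0], [-0.0, 0.0, -1.0]]
wrist_force: [0.1, 1.5, -1.0]
gripper_width: 0.07
grip_force: 0.0
```

Call:
{"op": "apply_moves", "data": {"moves": [0,0,0,0,0,0.2618,0,0,0,0,0,0,0,0,0,0,0,0,0,0,0,0,0,0,0,0,0,0,0,0], "grip": 30, "squeeze": 25}}

```text
time_s: 15.7
ee_pos: [0.4714, 0.2002, 0.2185]
orientation: [[-0.696, 0.718, -0.0], [0.718, 0.696, -0.0], [-0.0, -0.0, -1.0]]
wrist_force: [0.3, -0.1, 0.5]
gripper_width: 0.0498
grip_force: 25.0
```

Run:
```python
from plan import *
st()
z=.2185
plan([.4714,.2002,z+.055],44,5,start=[.4714,.2002,z,44])
plan([.4587,-.0769,z+.045],11,10,start=[.4714,.2002,z+.055,44])
```

```text
t 15.7 p [0.4714 0.2002 0.2185] psi 44.11 q6 -0.459 z [-1.e-04 -1.e-04 -1.e+00] F [ 0.28 -0.15  0.46] T [-0.129  0.081  0.01 ] w 0.0498 g 24.99
max mm 11.000000000000004 turn 0.0
[0.0, 0.0, -0.0138, 0.0, 0.0, 0.0, 0.0, 0.0, -0.0138, 0.0, 0.0, 0.0, 0.0, 0.0, -0.0138, 0.0, 0.0, 0.0, 0.0, 0.0, -0.0138, 0.0, 0.0, 0.0, 0.0, 0.0, -0.0138, 0.0, 0.0, 0.0]
max mm 26.53773717112644 turn 0.05759586531581288
[-0.0238, -0.0252, 0.0013, 0.0, 0.0, 0.1152, -0.0252, -0.0238, 0.0013, 0.0, 0.0, 0.1152, -0.0266, -0.0223, 0.0013, 0.0, 0.0, 0.1152, -0.0278, -0.0207, 0.0013, 0.0, 0.0, 0.1152, -0.0289, -0.0191, 0.0013, 0.0, 0.0, 0.1152]
[-0.03, -0.0174, 0.0013, 0.0, 0.0, 0.1152, -0.0309, -0.0156, 0.0013, 0.0, 0.0, 0.1152, -0.0318, -0.0138, 0.0012, 0.0, 0.0, 0.1152, -0.0325, -0.012, 0.0012, 0.0, 0.0, 0.1152, -0.0332, -0.0101, 0.0012, 0.0, 0.0, 0.1152]
```

Call:
{"op": "apply_moves", "data": {"moves": [0,0,-0.0138,0,0,0,0,0,-0.0138,0,0,0,0,0,-0.0138,0,0,0,0,0,-0.0138,0,0,0,0,0,-0.0138,0,0,0]}}

```text
time_s: 16.2
ee_pos: [0.4714, 0.2002, 0.275]
orientation: [[-0.695, 0.719, 0.001], [0.719, 0.695, 0.0], [-0.0, 0.001, -1.0]]
wrist_force: [-0.2, 0.7, -0.7]
gripper_width: 0.0498
grip_force: 25.0
```

Call:
{"op": "apply_moves", "data": {"moves": [-0.0238,-0.0252,0.0013,0,0,0.1152,-0.0252,-0.0238,0.0013,0,0,0.1152,-0.0266,-0.0223,0.0013,0,0,0.1152,-0.0278,-0.0207,0.0013,0,0,0.1152,-0.0289,-0.0191,0.0013,0,0,0.1152]}}

```text
time_s: 16.7
ee_pos: [0.465, 0.0606, 0.2692]
orientation: [[-0.46, 0.888, 0.001], [0.888, 0.46, 0.0], [-0.0, 0.001, -1.0]]
wrist_force: [0.9, -0.3, -0.8]
gripper_width: 0.0496
grip_force: 25.0
```

Call:
{"op": "apply_moves", "data": {"moves": [-0.03,-0.0174,0.0013,0,0,0.1152,-0.0309,-0.0156,0.0013,0,0,0.1152,-0.0318,-0.0138,0.0012,0,0,0.1152,-0.0325,-0.012,0.0012,0,0,0.1152,-0.0332,-0.0101,0.0012,0,0,0.1152]}}

```text
time_s: 17.2
ee_pos: [0.4587, -0.078, 0.2642]
orientation: [[-0.189, 0.982, 0.001], [0.982, 0.189, -0.0], [-0.0, 0.001, -1.0]]
wrist_force: [-0.1, 0.1, -2.0]
gripper_width: 0.0495
grip_force: 25.0
```

Call:
{"op": "apply_moves", "data": {"moves": [0,0,0,0,0,0,0,0,0,0,0,0,0,0,0,0,0,0,0,0,0,0,0,0,0,0,0,0,0,0]}}

```text
time_s: 17.7
ee_pos: [0.4588, -0.0763, 0.2636]
orientation: [[-0.192, 0.981, 0.0], [0.981, 0.192, -0.0], [-0.0, 0.0, -1.0]]
wrist_force: [0.1, -0.2, -1.5]
gripper_width: 0.0495
grip_force: 25.0
```

```bash
python3 plan.py
```

```text
t 17.7 p [ 0.4588 -0.0763  0.2636] psi 11.07 q6 -0.458 z [ 0. -0. -1.] F [ 0.12 -0.24 -1.49] T [-0.047  0.054  0.014] w 0.0495 g 24.98
```

Call:
{"op": "apply_moves", "data": {"moves": [-0.0009,-0.0002,0.003,0,0,0,0,0,0.004,0,0,0,0,0,0.004,0,0,0,0,0,0.003,0,0,0,0,0,0,0,0,0]}}

```text
time_s: 18.2
ee_pos: [0.4587, -0.0776, 0.2519]
orientation: [[-0.191, 0.982, -0.001], [0.982, 0.191, 0.0], [0.0, -0.001, -1.0]]
wrist_force: [-0.6, 0.5, -1.9]
gripper_width: 0.0497
grip_force: 25.0
```

Call:
{"op": "apply_moves", "data": {"moves": [0,0,0.0012,0,0,0,0,0,0.0012,0,0,0,0,0,0.0012,0,0,0,0,0,0,0,0,0,0,0,0,0,0,0]}}

```text
time_s: 18.7
ee_pos: [0.4588, -0.0776, 0.2495]
orientation: [[-0.191, 0.982, 0.0], [0.982, 0.191, -0.0], [-0.0, 0.0, -1.0]]
wrist_force: [0.5, 0.4, -0.8]
gripper_width: 0.0496
grip_force: 25.0
```

```bash
python3 plan.py
```

```text
t 18.7 p [ 0.4588 -0.0776  0.2495] psi 11.0 q6 -0.46 z [ 0. -0. -1.] F [ 0.46  0.43 -0.79] T [-0.06   0.03   0.032] w 0.0496 g 24.98
```

Call:
{"op": "apply_moves", "data": {"moves": [0.0006,0.0001,0.001,0,0,0,0,0,0.001,0,0,0,0,0,0.001,0,0,0,0,0,0,0,0,0,0,0,0,0,0,0]}}

```text
time_s: 19.2
ee_pos: [0.4588, -0.0771, 0.247]
orientation: [[-0.191, 0.982, -0.0], [0.982, 0.191, 0.0], [0.0, -0.0, -1.0]]
wrist_force: [0.5, -0.1, -0.6]
gripper_width: 0.0495
grip_force: 25.0
```

```bash
python3 plan.py
```

```text
t 19.2 p [ 0.4588 -0.0771  0.247 ] psi 11.01 q6 -0.459 z [-1.e-04  0.e+00 -1.e+00] F [ 0.46 -0.07 -0.58] T [-0.051  0.036 -0.059] w 0.0495 g 24.98
```

Call:
{"op": "apply_moves", "data": {"moves": [0,0,0.001,0,0,0,0,0,0.001,0,0,0,0,0,0,0,0,0,0,0,0,0,0,0,0,0,0,0,0,0]}}

```text
time_s: 19.7
ee_pos: [0.4588, -0.0771, 0.2455]
orientation: [[-0.191, 0.982, 0.0], [0.982, 0.191, -0.0], [-0.0, 0.0, -1.0]]
wrist_force: [-0.5, -0.3, -1.4]
gripper_width: 0.05
grip_force: 25.0
```

```bash
python3 plan.py
```

```text
t 19.7 p [ 0.4588 -0.0771  0.2455] psi 11.0 q6 -0.459 z [ 1.e-04 -0.e+00 -1.e+00] F [-0.5  -0.29 -1.35] T [-0.078  0.065 -0.024] w 0.05 g 24.98
```

Call:
{"op": "apply_moves", "data": {"moves": [0,0,0.001,0,0,0,0,0,0.001,0,0,0,0,0,0,0,0,0,0,0,0,0,0,0,0,0,0,0,0,0]}}

```text
time_s: 20.2
ee_pos: [0.4588, -0.0771, 0.2439]
orientation: [[-0.191, 0.982, -0.0], [0.982, 0.191, 0.0], [0.0, -0.0, -1.0]]
wrist_force: [0.3, 0.3, -1.6]
gripper_width: 0.0497
grip_force: 25.0
```

Call:
{"op": "apply_moves", "data": {"moves": [0,0,0.001,0,0,0,0,0,0.0005,0,0,0,0,0,0,0,0,0,0,0,0,0,0,0,0,0,0,0,0,0]}}

```text
time_s: 20.7
ee_pos: [0.4588, -0.0771, 0.2427]
orientation: [[-0.191, 0.982, 0.0], [0.982, 0.191, -0.0], [-0.0, 0.0, -1.0]]
wrist_force: [-0.2, -0.7, 0.2]
gripper_width: 0.0497
grip_force: 25.0
```

Call:
{"op": "apply_moves", "data": {"moves": [0,0,0.001,0,0,0,0,0,0.0005,0,0,0,0,0,0,0,0,0,0,0,0,0,0,0,0,0,0,0,0,0]}}

```text
time_s: 21.2
ee_pos: [0.4589, -0.0771, 0.2423]
orientation: [[-0.191, 0.982, 0.0], [0.982, 0.191, -0.0], [-0.0, 0.0, -1.0]]
wrist_force: [-4.9, 0.2, 15.7]
gripper_width: 0.05
grip_force: 25.0
```

```bash
python3 plan.py
```

```text
t 21.2 p [ 0.4589 -0.0771  0.2423] psi 11.01 q6 -0.459 z [ 3.e-04 -2.e-04 -1.e+00] F [-4.85  0.19 15.7 ] T [0.048 1.028 0.086] w 0.05 g 24.98
```

Contact came at the height where the studs sit mid-ridge, so the ring is on the other 60° choice. I'll lift slightly, turn 60° clockwise and lower again.

Call:
{"op": "apply_moves", "data": {"moves": [0,0,-0.003,0,0,0,0,0,0,0,0,0.2618,0,0,0,0,0,0.2618,0,0,0,0,0,0.2618,0,0,0,0,0,0.2618]}}

```text
time_s: 21.7
ee_pos: [0.4587, -0.0771, 0.2437]
orientation: [[0.331, 0.944, -0.0], [0.944, -0.331, 0.0], [0.0, -0.0, -1.0]]
wrist_force: [0.3, 0.7, -1.7]
gripper_width: 0.0499
grip_force: 25.0
```

Call:
{"op": "apply_moves", "data": {"moves": [0,0,0,0,0,0.2618,0,0,0,0,0,0.2618,0,0,0,0,0,0.2618,0,0,0,0,0,0.2618,0,0,0,0,0,0]}}

```text
time_s: 22.2
ee_pos: [0.4587, -0.0771, 0.2437]
orientation: [[0.756, 0.655, -0.0], [0.655, -0.756, 0.0], [-0.0, -0.0, -1.0]]
wrist_force: [-0.1, -0.7, -0.9]
gripper_width: 0.0498
grip_force: 25.0
```

```bash
python3 plan.py
```

```text
t 22.2 p [ 0.4587 -0.0771  0.2437] psi -49.11 q6 0.59 z [-2.e-04  0.e+00 -1.e+00] F [-0.14 -0.68 -0.93] T [-0.043  0.158 -0.026] w 0.0498 g 24.98
```

Call:
{"op": "apply_moves", "data": {"moves": [0,0,0.001,0,0,0,0,0,0.001,0,0,0,0,0,0,0,0,0,0,0,0,0,0,0,0,0,0,0,0,0]}}

```text
time_s: 22.7
ee_pos: [0.4588, -0.0771, 0.2423]
orientation: [[0.754, 0.657, -0.0], [0.657, -0.754, 0.0], [0.0, -0.0, -1.0]]
wrist_force: [-0.1, -0.1, -1.5]
gripper_width: 0.0495
grip_force: 25.0
```

Call:
{"op": "apply_moves", "data": {"moves": [0,0,0.001,0,0,0,0,0,0.0005,0,0,0,0,0,0,0,0,0,0,0,0,0,0,0,0,0,0,0,0,0]}}

```text
time_s: 23.2
ee_pos: [0.4588, -0.0771, 0.2411]
orientation: [[0.755, 0.656, -0.0], [0.656, -0.755, 0.0], [-0.0, -0.0, -1.0]]
wrist_force: [-0.4, 0.4, -1.5]
gripper_width: 0.05
grip_force: 25.0
```

Call:
{"op": "apply_moves", "data": {"moves": [0,0,0.001,0,0,0,0,0,0.0005,0,0,0,0,0,0,0,0,0,0,0,0,0,0,0,0,0,0,0,0,0]}}

```text
time_s: 23.7
ee_pos: [0.4588, -0.0771, 0.2399]
orientation: [[0.755, 0.656, 0.0], [0.656, -0.755, -0.0], [0.0, 0.0, -1.0]]
wrist_force: [-0.4, 0.4, -1.1]
gripper_width: 0.05
grip_force: 25.0
```

Call:
{"op": "apply_moves", "data": {"moves": [0,0,0.001,0,0,0,0,0,0.0005,0,0,0,0,0,0,0,0,0,0,0,0,0,0,0,0,0,0,0,0,0]}}

```text
time_s: 24.2
ee_pos: [0.4588, -0.0771, 0.2387]
orientation: [[0.755, 0.656, -0.0], [0.656, -0.755, -0.0], [-0.0, -0.0, -1.0]]
wrist_force: [0.3, 0.1, -1.7]
gripper_width: 0.0497
grip_force: 25.0
```

```bash
python3 plan.py
```

```text
t 24.2 p [ 0.4588 -0.0771  0.2387] psi -49.0 q6 0.588 z [-0. -0. -1.] F [ 0.35  0.12 -1.7 ] T [-0.008  0.095 -0.06 ] w 0.0497 g 24.98
```

Call:
{"op": "apply_moves", "data": {"moves": [0,0,0.001,0,0,0,0,0,0.001,0,0,0,0,0,0,0,0,0,0,0,0,0,0,0,0,0,0,0,0,0]}}

```text
time_s: 24.7
ee_pos: [0.4588, -0.0771, 0.2371]
orientation: [[0.755, 0.656, 0.0], [0.656, -0.755, -0.0], [0.0, 0.0, -1.0]]
wrist_force: [-0.5, -0.8, -0.7]
gripper_width: 0.05
grip_force: 25.0
```

Call:
{"op": "apply_moves", "data": {"moves": [0,0,0.001,0,0,0,0,0,0.0005,0,0,0,0,0,0,0,0,0,0,0,0,0,0,0,0,0,0,0,0,0]}}

```text
time_s: 25.2
ee_pos: [0.4587, -0.0771, 0.2358]
orientation: [[0.755, 0.656, -0.0], [0.656, -0.755, -0.0], [-0.0, -0.0, -1.0]]
wrist_force: [0.5, -0.2, -1.3]
gripper_width: 0.049
grip_force: 25.0
```

Call:
{"op": "apply_moves", "data": {"moves": [0,0,0.0008,0,0,0,0,0,0,0,0,0,0,0,0,0,0,0,0,0,0,0,0,0,0,0,0,0,0,0]}}

```text
time_s: 25.7
ee_pos: [0.4588, -0.0771, 0.2352]
orientation: [[0.755, 0.656, 0.0], [0.656, -0.755, -0.0], [0.0, 0.0, -1.0]]
wrist_force: [-0.6, -0.4, -2.1]
gripper_width: 0.0495
grip_force: 25.0
```

```bash
python3 plan.py
```

```text
t 25.7 p [ 0.4588 -0.0771  0.2352] psi -49.0 q6 0.589 z [ 0. -0. -1.] F [-0.61 -0.41 -2.12] T [-0.028  0.141 -0.01 ] w 0.0495 g 24.98
```

Call:
{"op": "apply_moves", "data": {"moves": [0,0,0.0006,0,0,0,0,0,0,0,0,0,0,0,0,0,0,0,0,0,0,0,0,0,0,0,0,0,0,0]}}

```text
time_s: 26.2
ee_pos: [0.4588, -0.0771, 0.2347]
orientation: [[0.755, 0.656, 0.0], [0.656, -0.755, -0.0], [0.0, 0.0, -1.0]]
wrist_force: [-0.0, -0.1, -1.4]
gripper_width: 0.0497
grip_force: 25.0
```

Call:
{"op": "apply_moves", "data": {"moves": [0,0,0.0006,0,0,0,0,0,0,0,0,0,0,0,0,0,0,0,0,0,0,0,0,0,0,0,0,0,0,0]}}

```text
time_s: 26.7
ee_pos: [0.4588, -0.0771, 0.2343]
orientation: [[0.755, 0.656, -0.0], [0.656, -0.755, -0.0], [-0.0, -0.0, -1.0]]
wrist_force: [0.0, -1.2, -2.0]
gripper_width: 0.0498
grip_force: 25.0
```

```bash
python3 plan.py
```

```text
t 26.7 p [ 0.4588 -0.0771  0.2343] psi -49.0 q6 0.588 z [-0. -0. -1.] F [ 0.01 -1.17 -2.02] T [-0.035  0.155 -0.022] w 0.0498 g 24.98
```

Call:
{"op": "apply_moves", "data": {"moves": [0,0,0,0,0,0,0,0,0,0,0,0,0,0,0.001,0,0,0,0,0,0,0,0,0,0,0,0,0,0,0], "grip": 66}}

```text
time_s: 27.2
ee_pos: [0.4588, -0.0771, 0.2335]
orientation: [[0.755, 0.656, -0.0], [0.656, -0.755, -0.0], [-0.0, -0.0, -1.0]]
wrist_force: [0.3, -0.5, -0.7]
gripper_width: 0.0613
grip_force: 0.0
```

Call:
{"op": "apply_moves", "data": {"moves": [0,0,0,0,0,0,0,0,0,0,0,0,0,0,0,0,0,0,0,0,0,0,0,0,0,0,0,0,0,0], "grip": 30, "squeeze": 25}}

```text
time_s: 27.7
ee_pos: [0.4588, -0.0771, 0.2334]
orientation: [[0.755, 0.656, -0.0], [0.656, -0.755, -0.0], [-0.0, -0.0, -1.0]]
wrist_force: [-0.3, 0.5, 0.1]
gripper_width: 0.0499
grip_force: 25.0
```

```bash
cat > tq.py <<'E'
import sys
from h import *
n=int(sys.argv[1]) if len(sys.argv)>1 else 8
L=[]
for i in range(n):
    s=robot.read_state(); L.append(np.r_[s["wrist_force"],s["ft_torque"]])
    p,d=robot.capture("side")
L=np.array(L); R=np.array(s["orientation"])
print("t",s["time_s"],"psi",round(np.degrees(np.arctan2(R[1,1],R[0,1])),2),"q6",round(s["q"][5],3),"p",np.round(s["ee_pos"],4),"F",L[:,:3].mean(0).round(2),"T",L[:,3:].mean(0).round(3),"sd",L.std(0).round(3)[[2,5]],"w",round(s["gripper_width"],4))
np.savez("last_side.npz",p=p,d=d)
W=cloud(d,robot.calibration("side")).reshape(-1,3); W=W[np.isfinite(W).all(1)]
r=np.hypot(W[:,0]-.4598,W[:,1]+.0785); k=(r>.031)&(r<.0355)&(W[:,2]>.025)&(W[:,2]<.06); print("skirt top z",np.median(W[k,2]).round(4),k.sum())
E
python3 tq.py 8
```

```text
t 28.05 psi -49.0 q6 0.589 p [ 0.4588 -0.0771  0.2335] F [-0.08  0.24  0.22] T [-0.027  0.114  0.009] sd [0.464 0.027] w 0.0498
skirt top z 0.045 150
```

Call:
{"op": "apply_moves", "data": {"moves": [0,0,0,0,0,0.12,0,0,0,0,0,0.12,0,0,0,0,0,0.12,0,0,0,0,0,0.12,0,0,0,0,0,0.12]}}

```text
time_s: 28.6
ee_pos: [0.4588, -0.0771, 0.2335]
orientation: [[0.916, 0.402, -0.0], [0.402, -0.916, -0.0], [-0.0, -0.0, -1.0]]
wrist_force: [-0.1, 0.1, 0.2]
gripper_width: 0.0497
grip_force: 25.0
```

```bash
python3 tq.py 6
```

```text
t 28.85 psi -66.09 q6 0.887 p [ 0.4588 -0.0771  0.2334] F [-0.17 -0.01  0.25] T [-0.048  0.144 -0.044] sd [0.485 0.02 ] w 0.0496
skirt top z 0.0449 160
```

Call:
{"op": "apply_moves", "data": {"moves": [0,0,0,0,0,0.1,0,0,0,0,0,0.1,0,0,0,0,0,0.1,0,0,0,0,0,0.1,0,0,0,0,0,0.1]}}

```text
time_s: 29.4
ee_pos: [0.4588, -0.0771, 0.2335]
orientation: [[0.986, 0.164, -0.0], [0.164, -0.986, -0.0], [-0.0, 0.0, -1.0]]
wrist_force: [0.6, 0.4, -0.6]
gripper_width: 0.0495
grip_force: 25.0
```

```bash
python3 tq.py 6
```

```text
t 29.65 psi -80.41 q6 1.137 p [ 0.4588 -0.0771  0.2335] F [-0.11 -0.16 -0.02] T [-0.029  0.148 -0.008] sd [0.412 0.025] w 0.0501
skirt top z 0.0451 169
```

Call:
{"op": "apply_moves", "data": {"moves": [0,0,0,0,0,0.08,0,0,0,0,0,0.08,0,0,0,0,0,0.08,0,0,0,0,0,0.06,0,0,0,0,0,0]}}

```text
time_s: 30.2
ee_pos: [0.4588, -0.0771, 0.2335]
orientation: [[1.0, 0.016, 0.0], [0.016, -1.0, -0.0], [0.0, 0.0, -1.0]]
wrist_force: [-0.0, -0.3, 1.6]
gripper_width: 0.0497
grip_force: 25.0
```

```bash
python3 tq.py 6
```

```text
t 30.45 psi -89.06 q6 1.288 p [ 0.4588 -0.0771  0.2335] F [0.06 0.34 0.67] T [-0.019  0.178 -0.022] sd [0.744 0.033] w 0.0498
skirt top z 0.0452 163
```

Call:
{"op": "apply_moves", "data": {"moves": [0,0,0,0,0,0.06,0,0,0,0,0,0.06,0,0,0,0,0,0.06,0,0,0,0,0,0.06,0,0,0,0,0,0]}}

```text
time_s: 31.0
ee_pos: [0.4588, -0.0771, 0.2335]
orientation: [[0.995, -0.104, 0.0], [-0.104, -0.995, -0.0], [0.0, 0.0, -1.0]]
wrist_force: [0.6, 0.9, -0.7]
gripper_width: 0.0497
grip_force: 25.0
```

```bash
python3 tq.py 6
```

```text
t 31.25 psi -95.94 q6 1.408 p [ 0.4588 -0.0771  0.2334] F [ 0.14  0.07 -0.08] T [0.021 0.153 0.029] sd [0.392 0.02 ] w 0.0502
skirt top z 0.0451 173
```

Call:
{"op": "apply_moves", "data": {"moves": [0,0,0,0,0,0.04,0,0,0,0,0,0.04,0,0,0,0,0,0.04,0,0,0,0,0,0,0,0,0,0,0,0]}}

```text
time_s: 31.8
ee_pos: [0.4588, -0.0771, 0.2335]
orientation: [[0.987, -0.164, 0.0], [-0.164, -0.987, 0.0], [0.0, -0.0, -1.0]]
wrist_force: [0.2, -0.6, -0.4]
gripper_width: 0.0499
grip_force: 25.0
```

```bash
python3 tq.py 8
```

```text
t 32.15 psi -99.41 q6 1.468 p [ 0.4588 -0.0771  0.2335] F [-0.18 -0.04 -0.03] T [0.001 0.171 0.007] sd [0.523 0.028] w 0.0498
skirt top z 0.0451 166
```

Call:
{"op": "apply_moves", "data": {"moves": [0,0,0,0,0,0.05,0,0,0,0,0,0.05,0,0,0,0,0,0.05,0,0,0,0,0,0.05,0,0,0,0,0,0]}}

```text
time_s: 32.7
ee_pos: [0.4588, -0.0771, 0.2334]
orientation: [[0.965, -0.263, -0.0], [-0.263, -0.965, -0.0], [-0.0, 0.0, -1.0]]
wrist_force: [-1.0, -0.1, -0.1]
gripper_width: 0.0501
grip_force: 25.0
```

```bash
python3 tq.py 8
```

```text
t 33.05 psi -105.14 q6 1.568 p [ 0.4588 -0.0771  0.2334] F [-0.12 -0.08  0.19] T [0.007 0.154 0.001] sd [0.468 0.024] w 0.0495
skirt top z 0.0451 167
```

Call:
{"op": "apply_moves", "data": {"moves": [0,0,0,0,0,0.04,0,0,0,0,0,0.04,0,0,0,0,0,0.04,0,0,0,0,0,0.02,0,0,0,0,0,0]}}

```text
time_s: 33.6
ee_pos: [0.4588, -0.0771, 0.2335]
orientation: [[0.944, -0.329, 0.0], [-0.329, -0.944, -0.0], [0.0, 0.0, -1.0]]
wrist_force: [0.6, 0.7, 0.6]
gripper_width: 0.0498
grip_force: 25.0
```

```bash
python3 tq.py 8
```

```text
t 33.95 psi -109.15 q6 1.638 p [ 0.4588 -0.0771  0.2334] F [0.02 0.08 0.29] T [ 0.017  0.16  -0.   ] sd [0.342 0.025] w 0.0499
skirt top z 0.0452 168
```

Call:
{"op": "apply_moves", "data": {"moves": [0,0,0,0,0,0.04,0,0,0,0,0,0.04,0,0,0,0,0,0.04,0,0,0,0,0,0,0,0,0,0,0,0]}}

```text
time_s: 34.5
ee_pos: [0.4588, -0.0771, 0.2335]
orientation: [[0.923, -0.384, -0.0], [-0.384, -0.923, -0.0], [-0.0, 0.0, -1.0]]
wrist_force: [-0.7, -0.4, 0.3]
gripper_width: 0.0498
grip_force: 25.0
```

```bash
python3 tq.py 8
```

```text
t 34.85 psi -112.59 q6 1.698 p [ 0.4588 -0.0771  0.2334] F [0.05 0.2  0.25] T [ 0.039  0.154 -0.009] sd [0.29  0.035] w 0.0498
skirt top z 0.0451 158
```

Call:
{"op": "apply_moves", "data": {"moves": [0,0,0,0,0,0.04,0,0,0,0,0,0.04,0,0,0,0,0,0.02,0,0,0,0,0,0,0,0,0,0,0,0]}}

```text
time_s: 35.4
ee_pos: [0.4588, -0.0771, 0.2335]
orientation: [[0.903, -0.43, 0.0], [-0.43, -0.903, -0.0], [0.0, 0.0, -1.0]]
wrist_force: [-0.7, 0.2, 0.4]
gripper_width: 0.0498
grip_force: 25.0
```

```bash
python3 tq.py 8
```

```text
t 35.75 psi -115.46 q6 1.748 p [ 0.4588 -0.0771  0.2334] F [-0.38 -0.43  0.56] T [ 0.027  0.154 -0.01 ] sd [0.309 0.029] w 0.0498
skirt top z 0.0449 158
```

Call:
{"op": "apply_moves", "data": {"moves": [0,0,0,0,0,0.04,0,0,0,0,0,0.04,0,0,0,0,0,0.02,0,0,0,0,0,0,0,0,0,0,0,0]}}

```text
time_s: 36.3
ee_pos: [0.4587, -0.0771, 0.2334]
orientation: [[0.88, -0.474, -0.0], [-0.474, -0.88, 0.0], [-0.0, 0.0, -1.0]]
wrist_force: [-0.6, 0.5, 0.1]
gripper_width: 0.0493
grip_force: 25.0
```

```bash
python3 tq.py 8
```

```text
t 36.65 psi -118.32 q6 1.799 p [ 0.4587 -0.0771  0.2334] F [-0.69  0.55 -0.49] T [0.102 0.336 0.05 ] sd [0.665 0.027] w 0.05
skirt top z 0.0451 143
```

Torque is starting to rise, about 0.05 N m above free. I'll use smaller steps now.

Call:
{"op": "apply_moves", "data": {"moves": [0,0,0,0,0,0.02,0,0,0,0,0,0.02,0,0,0,0,0,0,0,0,0,0,0,0,0,0,0,0,0,0]}}

```text
time_s: 37.2
ee_pos: [0.4587, -0.0771, 0.2334]
orientation: [[0.871, -0.492, -0.0], [-0.492, -0.871, 0.0], [-0.0, 0.0, -1.0]]
wrist_force: [-0.3, 0.7, -1.9]
gripper_width: 0.0495
grip_force: 25.0
```

```bash
python3 tq.py 12
```

```text
t 37.75 psi -119.47 q6 1.818 p [ 0.4587 -0.0771  0.2334] F [-1.12  0.36 -1.82] T [0.072 0.454 0.063] sd [0.382 0.015] w 0.0496
skirt top z 0.0451 150
```

Call:
{"op": "apply_moves", "data": {"moves": [0,0,0,0,0,0.02,0,0,0,0,0,0.02,0,0,0,0,0,0,0,0,0,0,0,0,0,0,0,0,0,0]}}

```text
time_s: 38.3
ee_pos: [0.4587, -0.0771, 0.2334]
orientation: [[0.861, -0.509, -0.0], [-0.509, -0.861, 0.0], [-0.0, 0.0, -1.0]]
wrist_force: [-2.0, -0.3, -4.1]
gripper_width: 0.0498
grip_force: 25.0
```

```bash
python3 tq.py 14
```

```text
t 38.95 psi -120.62 q6 1.839 p [ 0.4587 -0.0771  0.2334] F [-1.29 -0.11 -4.11] T [0.    0.417 0.085] sd [0.541 0.039] w 0.0499
skirt top z 0.0451 155
```

Call:
{"op": "apply_moves", "data": {"moves": [0,0,0.0003,0,0,0,0,0,0,0,0,0,0,0,0,0,0,0,0,0,0,0,0,0,0,0,0,0,0,0]}}

```text
time_s: 39.5
ee_pos: [0.4588, -0.0771, 0.2333]
orientation: [[0.861, -0.509, -0.0], [-0.509, -0.861, -0.0], [0.0, 0.0, -1.0]]
wrist_force: [-2.7, 0.3, 1.2]
gripper_width: 0.0497
grip_force: 25.0
```

```bash
python3 tq.py 14
```

```text
t 40.15 psi -120.62 q6 1.839 p [ 0.4588 -0.0771  0.2333] F [-2.92  0.17  2.79] T [0.036 0.796 0.076] sd [0.894 0.033] w 0.05
skirt top z 0.045 147
```

Call:
{"op": "apply_moves", "data": {"moves": [0,0,-0.0001,0,0,0.02,0,0,0,0,0,0,0,0,0,0,0,0,0,0,0,0,0,0,0,0,0,0,0,0]}}

```text
time_s: 40.7
ee_pos: [0.4588, -0.0771, 0.2333]
orientation: [[0.855, -0.518, 0.0], [-0.518, -0.855, -0.0], [0.0, -0.0, -1.0]]
wrist_force: [-2.1, 0.1, 2.1]
gripper_width: 0.0497
grip_force: 25.0
```

```bash
python3 tq.py 14
```

```text
t 41.35 psi -121.19 q6 1.849 p [ 0.4588 -0.0771  0.2333] F [-1.84 -0.21  1.8 ] T [0.001 0.489 0.079] sd [0.531 0.024] w 0.0497
skirt top z 0.0449 159
```

Call:
{"op": "apply_moves", "data": {"moves": [0,0,0,0,0,0.024,0,0,0,0,0,0,0,0,0,0,0,0,0,0,0,0,0,0,0,0,0,0,0,0]}}

```text
time_s: 41.9
ee_pos: [0.4588, -0.0771, 0.2333]
orientation: [[0.849, -0.528, 0.0], [-0.528, -0.849, -0.0], [0.0, -0.0, -1.0]]
wrist_force: [-1.0, -0.9, 0.5]
gripper_width: 0.0501
grip_force: 25.0
```

```bash
python3 tq.py 14
```

```text
t 42.55 psi -121.88 q6 1.86 p [ 0.4588 -0.0771  0.2333] F [-1.    0.07  0.71] T [0.013 0.313 0.101] sd [0.532 0.027] w 0.0496
skirt top z 0.0449 153
```

The torque is 0.101 against about -0.003 free, and almost no vertical force is left on the hand, so the ring is snug. I'll release, rise and check.

Call:
{"op": "apply_moves", "data": {"moves": [0,0,0,0,0,0,0,0,0,0,0,0,0,0,0,0,0,0,0,0,0,0,0,0,0,0,0,0,0,0], "grip": 75}}

```text
time_s: 43.1
ee_pos: [0.4588, -0.0771, 0.2333]
orientation: [[0.849, -0.528, 0.0], [-0.528, -0.849, -0.0], [0.0, -0.0, -1.0]]
wrist_force: [-0.5, -0.1, -0.9]
gripper_width: 0.0697
grip_force: 0.0
```

Call:
{"op": "apply_moves", "data": {"moves": [0,0,-0.01,0,0,0,0,0,-0.02,0,0,0,0,0,-0.03,0,0,0,0,0,-0.03,0,0,0,0,0,-0.03,0,0,0]}}

```text
time_s: 43.6
ee_pos: [0.4586, -0.0771, 0.3308]
orientation: [[0.849, -0.528, 0.0], [-0.528, -0.849, -0.0], [0.0, -0.0, -1.0]]
wrist_force: [0.4, 0.1, 0.1]
gripper_width: 0.0698
grip_force: 0.0
```

Call:
{"op": "apply_moves", "data": {"moves": [0,0.05,-0.01,0,0,0,0,0.05,-0.01,0,0,0,0,0.05,0,0,0,0,0,0.05,0,0,0,0,0,0,0,0,0,0]}}

```text
time_s: 44.1
ee_pos: [0.3725, -0.2156, 0.346]
orientation: [[0.847, -0.531, 0.0], [-0.531, -0.847, -0.001], [0.001, 0.001, -1.0]]
wrist_force: [-0.5, -0.8, -0.6]
gripper_width: 0.0697
grip_force: 0.0
```

Run:
```python
from plan import *; st()
from fit import *
t=[]
for n in ("top","side"):
    p,d=grab(n,4); c=robot.calibration(n); W=cloud(d,c); W2=W.copy(); W2[...,2]-=.015
    s=fit(ring,W2,[.459,-.0775,0],keep=lambda P:np.hypot(P[:,0]-.459,P[:,1]+.0775)>.019); print(n,"ring",s.x.round(4),"flat deg",np.degrees(s.x[2]),s.fun)
    u,v=proj([.4588,-.077,.04],c)[0].astype(int); t.append(cv2.resize(p[v-40:v+41,u-40:u+41],(400,400),interpolation=cv2.INTER_CUBIC))
cv2.imwrite("pics/done.png",np.hstack(t)[:,:,::-1].astype(np.uint8))
```

```text
t 44.1 p [ 0.3725 -0.2156  0.346 ] psi -122.09 q6 1.499 z [ 4.e-04 -1.e-03 -1.e+00] F [-0.49 -0.82 -0.59] T [0.066 0.154 0.023] w 0.0697 g 0.0
top ring [ 0.4595 -0.0785 -0.0938] flat deg -5.371882714704422 2.8889635104697002
side ring [ 0.4605 -0.0801  1.0934] flat deg 62.64743202231057 3.4025077500478837
```

View pics/done.png

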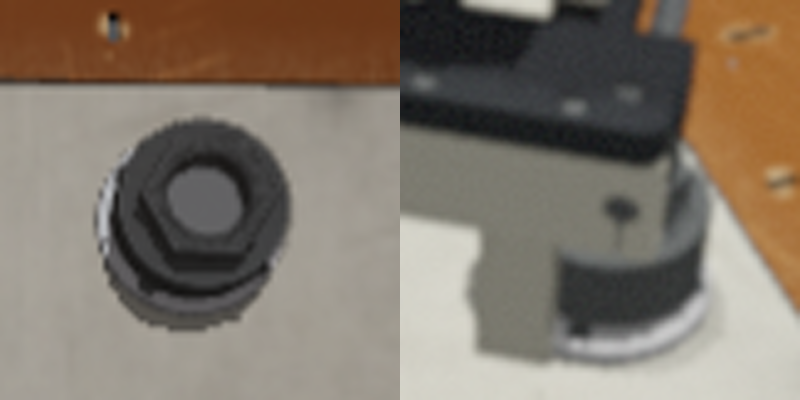

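The top crop shows the ring at (200,205) square on the port, with the window visible through its hole. In the side crop the skirt sits level just above the flange at (630,290), with a finger in the foreground touching nothing. I'll hand in.

```bash
python3 -c "
from station import robot
print(robot.finish_job())"
```

```text
the job is handed in; nothing more can be done
None
```

I handed the job in at about 44 s: the window lies flat in its recess and the retaining ring is turned clockwise to about 0.10 N m above free turning (snug), then released; no verdict came back, and I did not re-check the tightness after letting go.

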